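Clamp the temperature logger into its bracket with a wing nut

TASK

Push the cream temperature logger along the channel of its blue metal bracket until it is fully home against the stop at the back, then spin the loose brass wing nut clockwise (seen from above) with strokes of the fingertips against its wings until it comes to its stop and the clamp bar is fully down. Only push: do not lift the logger and do not pinch the wings, and leave the tub, the tape roll and the red marker where they are.

Things in the scene. Friction and masses are not known exactly. Their poses are not given: they have to be found in the camera images.
- bracket: Blue painted steel L-bracket fixed to the desk. Origin on the desk top; +x is the push direction (away from the open front), y left, z up. Base plate x -90..60, y -70..80 mm, 6 mm thick. Channel along x, centred on y = -30 mm, between two rails (inner faces 56 mm apart, 5 mm thick, x -78..47, tops at z 20 mm); rubber stop pad across its far end, face at x = 49 mm.
- back_plate (a point): Middle of the top edge of the bracket's upright back plate, on its inner face: bracket frame x 53, y 5, z 84 mm. The plate spans the whole width (y -70..80 mm) and stands 41 mm behind the nut's axis: wings pass it, but a finger cannot go round behind the axis, so the nut is turned by strokes on its open front and sides.
- bar_end (a point): End of the steel clamp bar over the channel, middle of its top. The bar is 20 mm wide, 6 mm thick, runs from the stud in bracket -y over the channel, 4 mm (start) to 1 mm (nut tight) clear of the logger's top, and is lowered by the nut that sits on it.
- channel_home (a point): Point fixed on the bracket (bracket frame x 8, y -30, z 14.5 mm) where the logger's centre lies when it is fully home; axes as the bracket's.
- logger_mid (a point): Centre of the temperature logger, a loose cream plastic box with two small buttons, 82 mm long (its y axis, along the channel), 52 mm wide (its x axis), 17 mm high, about 90 g; it lies flat on the bracket's base plate (underside at z 6 mm) in the channel with 2 mm play each side, its front end 30 to 48 mm out from home, and slides when its outer end is pushed.
- nut_axis (a point): Point on the vertical axis of the brass wing nut (bracket frame x 12, y 40 mm) at mid height of its wings, 56 to 60 mm over the desk; it sinks 0.64 mm per rad of turn. Hub radius 10 mm; two upright opposite wings, 6 mm thick, reach 38 mm out, from about 13 mm below to 14 mm above this point at radii 22 to 38 mm. A 10 mm stud stands up through it to z 82 mm.
- wing_tip (a point): Point on the outer end of one wing at mid height, 38 mm from the axis; the other wing is exactly opposite. From nut_axis to here gives the wings' direction.
- wing_nut (a joint): Turn of the wing nut in rad, growing clockwise seen from above (tightening); starts between 0.2 and 1.5, hard stop (tight) at 5.0. It turns against about 0.05 N m of friction (2 N at the wing) and stays where it is left.
- push_faces: The two wing faces that a finger pushes to turn the nut clockwise (the faces that trail in that turn). Part of the nut, origin at the centre of its underside, 25 mm below nut_axis.
- lead_faces: The two opposite wing faces (the ones that lead in the clockwise turn); same origin. Pressing on both kinds of face at once is a pinch.
- cotton_tub: Bystander: loose white tub of cotton balls, 80 x 89 x 160 mm, origin at the centre of its underside, at the back of the desk.
- tape_roll: Bystander: loose roll of beige tape lying flat, 98 x 96 x 25 mm, origin at the centre of its underside, at the back of the desk.
- marker_red: Bystander: loose white marker with a red cap, lying flat, 130 mm long, 16 mm thick, origin at the middle of its underside, right of the bracket.
Mind the look-alikes: they are no part of the job. Of the things like the part that bears logger_mid, leave any that is orange; of the rest the larger one is meant. What is shaped like the bracket but pink is not meant.

How it is judged:
On the way, in this order (a step that is already met when the one before it is completed fails the run):
1. the logger is home in the channel (within 4 mm of the stop) (x of logger_mid in the frame of channel_home above -0.004 m and horizontal distance between logger_mid and channel_home below 0.006 m), for 0.2 s.
2. the wing nut is turned to its stop (within 0.12 rad) (value of joint wing_nut above 4.88 rad), for 0.2 s.
At the end, for the whole second after the job is handed in: The logger lies in the channel within 4 mm of the stop (centre within 6 mm of its home sideways and along), and the wing nut rests within 0.12 rad of its stop (all of step 1 and distance between logger_mid and channel_home below 0.007 m and value of joint wing_nut above 4.88 rad and velocity of joint wing_nut below 0.05 rad/s); the robot touches nothing.
It fails at once if the logger is lifted by more than 8 mm from the bracket or tipped (z of logger_mid in the frame of bracket above 0.0225 m or angle between logger_mid's own z axis and vertical above 0.25 rad).
It fails at once if the wings are pinched (both kinds of face pressed by the fingers at once) (contact force between the fingers and push_faces above 2 N and contact force between the fingers and lead_faces above 2 N).
It fails at once if the tub, the tape roll or the marker is moved by more than 30 mm (distance of any of cotton_tub, tape_roll, marker_red from where it was at the start of the episode above 0.03 m).
It also fails if it takes over 58 s, if anything falls off the work surface, if the arm or the gripper's body presses on something with over 40 N, if the wrist force passes 120 N, or if a joint passes its speed limit or range.

ROBOT

A 6-joint arm with a two-finger parallel gripper is mounted at the origin on a cart in front of the work surface, level with it; the furniture and walls round the work are solid. World frame = base frame: x ahead of the robot, y to its left, z up, the work surface at z = 0. Lengths are in m, angles in rad, forces in N, time in s.
With the tool pointing down it reaches from about 0.35 to 0.85 m from the base axis. Payload 8.1 kg.
Tool frame: the origin (TCP) lies at the very end of the fingers, on their centre line; the grasp point (between the pads) lies 19 mm behind it (robot.pinch_z is the distance from the TCP to the grasp point, in m); y points along the fingers, x is the direction in which the jaws open and shut, and the axes are right-handed (so a half turn about y gives the same grasp; the last joint's range is limited). The gripper opens to 93 mm and grips with 3 to 60 N. Pads are 15 mm wide; open, the fingers measure 128 mm over their backs; the gripper's body (75 mm by 188 mm) begins 65 mm behind the grasp point.
Start: joints at [1.015, 0.13, 1.488, -0, 1.523, -0.085], TCP at [0.272, 0.535, 0.18] pointing down, gripper open.
Joint ranges: [-2.96, 2.96], [-0.89, 2.26], [0.02, 2.5], [-1.34, 4.48], [0, 2.73], [-2.66, 2.66]. Speed limits (rad/s): [2.39, 2.39, 2.79, 3.14, 3.14, 3.14].

INTERFACE

Orientations are given as a rotation vector (axis times angle).
In Python, from plant import robot gives the robot as it stands.
- The arm moves only by the shell command python3 -m inch 'ROWS' [FORCE]. ROWS is JSON, a list of rows, each a list of 5 numbers: the closure, from -1 (fully open) to 1 (shut), then the shift along the world's x, y, z in m, then the turn about the world's z in rad. A call has 1 to 8 rows; each row is the pose to reach, as a shift and turn from the pose measured when the call began; what a row does not reach only later rows make up. A row lasts 1/8 s, in which the tool goes at most 62.5 mm and 10.7 degrees, less where a joint would pass 70% of its speed; a pose out of reach is approached as far as the arm can. A call with a gripper value outside its range is refused whole. The fingers move at their own pace and stop on an object; FORCE is the grip in N (left out, the last holds). Time passes only in rows, so rows that repeat a pose let the fingers close. It gives the time, the measured TCP pose, the force and the opening at its end, in the units of the state.
- robot.read_state(): the state, without advancing time (a new reading comes with each control period).
- robot.read_camera(name): name is "scene" or "side" or "wrist"; returns a dict with "color" (480x640x3 uint8, red, green, blue), "mtx" (3x3 intrinsics, pixels), "R" (3x3) and "t" (3): a world point X has camera coordinates R X + t; the wrist camera has in their place "hand_eye" (4x4, takes a point from camera to tool coordinates, whose origin is the TCP and whose axes are the tool frame's). Camera axes: x right, y down, z forward; pixel columns grow to the right and rows downward; lengths in m; the calibration is good to about 2 mm. A picture is of the moment at which its call begins: read the wrist's pose just before it. There is no depth.
- robot.close_job(): hands the job in, once; it reports no verdict.
The state is a dict: "t": time; "q": joint angles; "dq": joint speeds; "joint_torque": joint torques, N m; "tool_pos": TCP position; "orientation": TCP orientation; "force": force on the tool from outside, world axes, zero at the start; "wrist_torque": the same for the moment, N m; "opening": finger opening in m.
Only numpy, scipy, OpenCV 4.12 (cv2) and the standard library are available. Lean on these libraries where they do the work, as an engineer would, in place of code of your own. Each camera call takes 0.05 s, during which the arm holds its last target. There are 200 camera calls.

## Working session

There is one attempt and no reset: what is moved stays moved. The work goes in short steps, Python scripts to look and compute and a shell command to move; the robot and the scene stay as the last step left them, time stands still between calls to the robot, and variables do not carry over. Pictures are saved under pics/ and viewed, about 8 in all and at most 12, crops included, and the job is handed in when it is done.

```bash
mkdir -p pics; ls
python3 - <<'E'
from plant import robot
import cv2,numpy as np
s=robot.read_state();print(s)
for n in("scene","side"):
    c=robot.read_camera(n);cv2.imwrite(f"pics/{n}0.png",c["color"][...,::-1]);print(n,c["mtx"].tolist(),np.round(c["R"],4).tolist(),c["t"])
E
```

```text
pics
{'t': 0.0, 'q': array([ 1.01460607e+00,  1.31156806e-01,  1.48924409e+00,  1.58732613e-05,
        1.52298276e+00, -8.54075785e-02]), 'dq': array([7.35981099e-05, 5.50957953e-04, 2.25501678e-04, 8.35620656e-04,
       7.69253979e-05, 6.54035427e-04]), 'joint_torque': array([ 7.04708646e-05, -5.59838533e+01, -4.91763854e+01,  7.70819373e-02,
        3.52879346e-02, -3.30623686e-05]), 'tool_pos': array([0.27180106, 0.53421232, 0.17870943]), 'orientation': array([-1.39667533, -0.85460878,  0.85724236]), 'force': array([ 0.39658574, -0.83000649,  0.78802466]), 'wrist_torque': array([ 0.01643047, -0.00039982, -0.03353132]), 'opening': 0.09254350414502131}
scene [[476.4570300670816, 0.0, 319.63115155892916], [0.0, 476.4570300670816, 242.92678660490841], [0.0, 0.0, 1.0]] [[0.8441, -0.5356, -0.0241], [-0.3157, -0.4603, -0.8298], [0.4333, 0.708, -0.5576]] [-0.58596791  0.18319348  0.88166069]
side [[442.8297845870327, 0.0, 319.1588017012586], [0.0, 442.8297845870327, 243.3909949813043], [0.0, 0.0, 1.0]] [[0.8946, -0.4468, -0.0098], [-0.2786, -0.5405, -0.7939], [0.3494, 0.7129, -0.608]] [-0.61688501  0.13756065  1.01483007]
```

View pics/scene0.png

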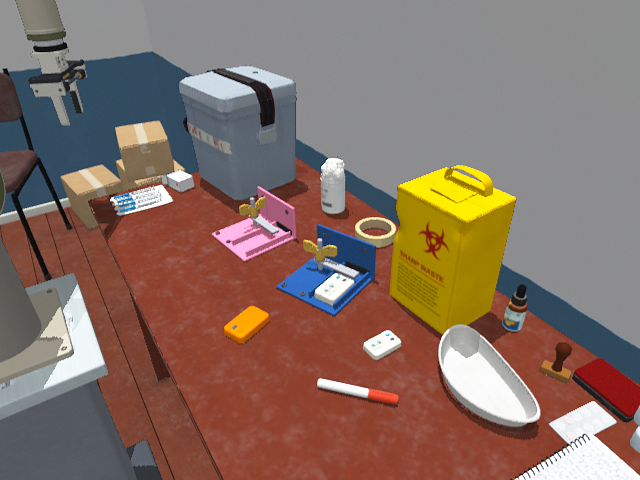

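View pics/side0.png

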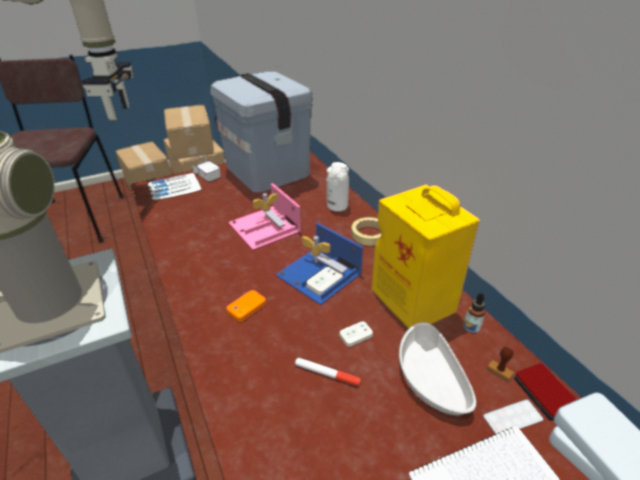

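The scene picture shows the blue bracket at about (330,270) with a cream logger in its channel at (335,288) and a brass wing nut at (320,248). The orange and small white loggers and the pink bracket are decoys. I'll enlarge the bracket.

Run:
```python
import cv2
i=cv2.imread("pics/scene0.png")[220:320,265:390]
cv2.imwrite("pics/crop0.png",cv2.resize(i,None,fx=6,fy=6,interpolation=cv2.INTER_CUBIC))
```

```text
(no output)
```

View pics/crop0.png

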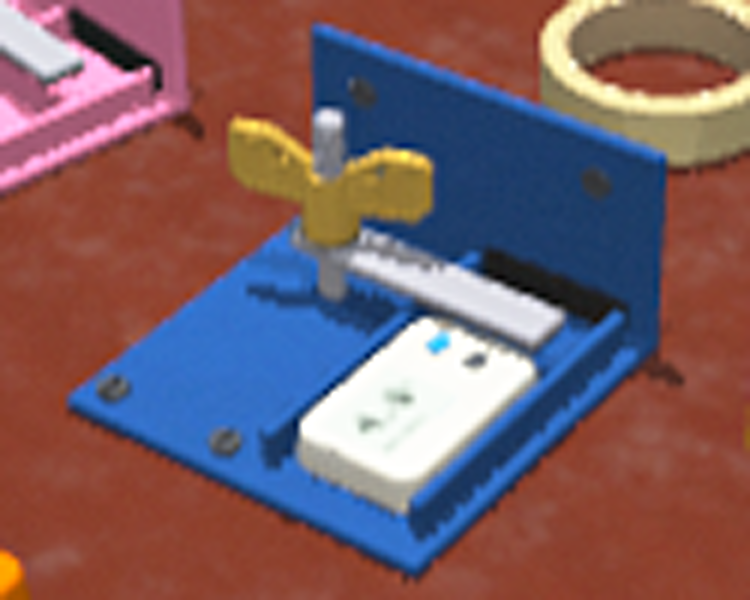

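```bash
cat > geo.py <<'E'
import numpy as np, json
from scipy.optimize import least_squares
from plant import robot
def cam():
    c=robot.read_camera("scene");return np.array(c["mtx"]),np.array(c["R"]),np.array(c["t"])
def proj(P,C):
    p=(C[1]@np.atleast_2d(P).T).T+C[2]; p=p@C[0].T; return p[:,:2]/p[:,2:]
def ray(px,z,C):
    d=C[1].T@np.linalg.solve(C[0],[*px,1]);o=-C[1].T@C[2];return o+d*(z-o[2])/d[2]
def B2W(P,b):
    P=np.atleast_2d(P).astype(float);c,s=np.cos(b[2]),np.sin(b[2])
    return np.c_[b[0]+c*P[:,0]-s*P[:,1],b[1]+s*P[:,0]+c*P[:,1],P[:,2]]
def W2B(P,b):
    d=np.atleast_2d(P)[:,:2]-b[:2];c,s=np.cos(b[2]),np.sin(b[2]);return np.c_[c*d[:,0]+s*d[:,1],-s*d[:,0]+c*d[:,1]]
E
python3 - <<'E'
from geo import *
C=cam()
f=lambda a:np.array([265,220])+(np.array(a,float)+.5)/6-.5
M=np.array([[-90,80,6],[-90,-70,6],[53,80,84],[53,-70,84],[12,40,82],[60,-70,0]])/1e3
px=f([[72,398],[420,568],[313,28],[662,160],[328,113],[655,352]])
r=least_squares(lambda b:(proj(B2W(M,b),C)-px).ravel(),[.6,.0,.5])
b=r.x;print("bracket",b,np.degrees(b[2]));print(np.round(r.fun.reshape(-1,2),2))
np.save("b.npy",b)
for n,u,z in(("logFL",(302,428),.023),("logFR",(405,483),.023),("logBR",(537,372),.023),("tipL",(240,152),.058),("tipR",(424,187),.058)):
    w=ray(f(u),z,C);print(n,w.round(4),(W2B(w,b)*1e3).round(1))
for n,p in(("home",(8,-30,14.5)),("nut",(12,40,58)),("barend",(12,-40,30)),):print(n,B2W(np.array(p)/1e3,b).round(4))
for n,u in(("markA",(320,384)),("markB",(396,398)),("orange",(247,324)),("small",(382,345)),("tape",(375,240)),("sharps",(440,326))):print(n,ray(u,0.,C).round(3))
E
```

```text
bracket [ 0.60621585 -0.18803538  0.35931264] 20.587097566709406
[[-1.09 -0.17]
 [-0.33  0.12]
 [-0.56 -0.18]
 [ 0.22  0.05]
 [ 0.28  0.69]
 [ 1.5  -0.9 ]]
logFL [ 0.5425 -0.2226  0.023 ] [[-71.8 -10. ]]
logFR [ 0.5554 -0.2647  0.023 ] [[-74.5 -53.9]]
logBR [ 0.6241 -0.2421  0.023 ] [[ -2.3 -56.9]]
tipL [ 0.5839 -0.1163  0.058 ] [[ 4.3 75. ]]
tipR [ 0.6258 -0.1714  0.058 ] [[24.2  8.6]]
home [[ 0.6243 -0.2133  0.0145]]
nut [[ 0.6034 -0.1464  0.058 ]]
barend [[ 0.6315 -0.2213  0.03  ]]
markA [ 0.437 -0.406  0.   ]
markB [ 0.523 -0.496  0.   ]
orange [ 0.398 -0.21   0.   ]
small [ 0.576 -0.394  0.   ]
tape [ 0.775 -0.118  0.   ]
sharps [ 0.696 -0.416  0.   ]
```

Run:
```python
from geo import *
from scipy.spatial.transform import Rotation as R
s=robot.read_state();print(R.from_rotvec(s["orientation"]).as_matrix().round(3),s["t"])
b=np.load("b.npy");C=cam()
for n,p in(("pre",(-100,-30,12)),("front",(-85,-30,12)),("homefront",(-41,-30,12))):print(n,B2W(np.array(p)/1e3,b).round(4))
for n,u in(("tub",(333,212)),("sharpsL",(391,294)),("sharpsmid",(440,326)),("cooler",(232,195))):print(n,ray(u,0.,C).round(3))
```

```text
[[ 0.454 -0.001 -0.891]
 [ 0.891 -0.001  0.454]
 [-0.001 -1.     0.   ]] 0.15
pre [[ 0.5232 -0.2513  0.012 ]]
front [[ 0.5372 -0.246   0.012 ]]
homefront [[ 0.5784 -0.2305  0.012 ]]
tub [0.766 0.048 0.   ]
sharpsL [ 0.68  -0.294  0.   ]
sharpsmid [ 0.696 -0.416  0.   ]
cooler [0.586 0.289 0.   ]
```

```bash
python3 -m inch '[[1,0.12,-0.3925,0,0.42],[1,0.12,-0.3925,0,0.42],[1,0.12,-0.3925,0,0.42],[1,0.251,-0.785,0,0.83],[1,0.251,-0.785,0,0.83],[1,0.251,-0.785,0,0.83],[1,0.251,-0.785,0,0.83],[1,0.251,-0.785,0,0.83]]' 20
```

```text
t: 1.2
tool_pos: [0.4182, 0.0742, 0.1796]
orientation: [-1.019, -1.469, 1.469]
force: [1.8, 0.4, 0.2]
opening: 0.0176
```

```bash
python3 -m inch '[[1,0.105,-0.325,0,0.38],[1,0.105,-0.325,0,0.38],[1,0.105,-0.325,0,0.38],[1,0.105,-0.325,0,0.38],[1,0.105,-0.325,0,0.38],[1,0.105,-0.325,0,0.38],[1,0.105,-0.325,-0.06,0.38],[1,0.105,-0.325,-0.06,0.38]]'
cat > st.py <<'E'
from geo import *
from scipy.spatial.transform import Rotation as R
s=robot.read_state();r=R.from_rotvec(s["orientation"]).as_matrix();b=np.load("b.npy")
print("t",round(s["t"],2),"tcp",s["tool_pos"].round(4),"B",(W2B(s["tool_pos"],b)*1e3).round(1),"yaw",np.degrees(np.arctan2(r[1,0],r[0,0])).round(1),"yawB",np.degrees(np.arctan2(r[1,0],r[0,0])-b[2]).round(1),"F",s["force"].round(1),"q",s["q"].round(2),"open",s["opening"].round(4))
E
python3 st.py
```

```text
t: 2.2
tool_pos: [0.5373, -0.2133, 0.1131]
orientation: [-0.813, -1.63, 1.733]
force: [-0.5, 0.4, -0.5]
opening: 0.0006Traceback (most recent call last):
  File "st.py", line 4, in <module>
    print("t",round(s["t"],2),"tcp",s["tool_pos"].round(4),"B",(W2B(s["tool_pos"],b)*1e3).round(1),"yaw",np.degrees(np.arctan2(r[1,0],r[0,0])).round(1),"yawB",np.degrees(np.arctan2(r[1,0],r[0,0])-b[2]).round(1),"F",s["force"].round(1),"q",s["q"].round(2),"open",s["opening"].round(4))
                                                                                                                                                                                                                                                                      ^^^^^^^^^^^^^^^^^^
AttributeError: 'float' object has no attribute 'round'
```

```bash
sed -i 's/s\["opening"\].round(4)/s["opening"]/' st.py; python3 -m inch '[[1,-0.016,-0.039,0,0],[1,-0.016,-0.039,0,0],[1,-0.016,-0.039,-0.05,0],[1,-0.016,-0.039,-0.05,0]]';python3 st.py
python3 - <<'E'
from plant import robot
import cv2
for n in("wrist","scene"):
    c=robot.read_camera(n);cv2.imwrite(f"pics/{n}1.png",c["color"][...,::-1])
cv2.imwrite("pics/crop1.png",cv2.resize(cv2.imread("pics/scene1.png")[200:330,250:400],None,fx=4,fy=4,interpolation=cv2.INTER_CUBIC))
E
```

```text
t: 2.7
tool_pos: [0.5245, -0.2392, 0.0597]
orientation: [-0.825, -1.593, 1.735]
force: [-1.3, 0.4, -1.1]
opening: 0.0005
t 2.7 tcp [ 0.5245 -0.2392  0.0597] B [[-94.5 -19.1]] yaw 127.0 yawB 106.4 F [-1.3  0.4 -1.1] q [-0.46  0.17  1.67 -0.08  1.31 -2.66] open 0.0004797156286243577
```

View pics/crop1.png

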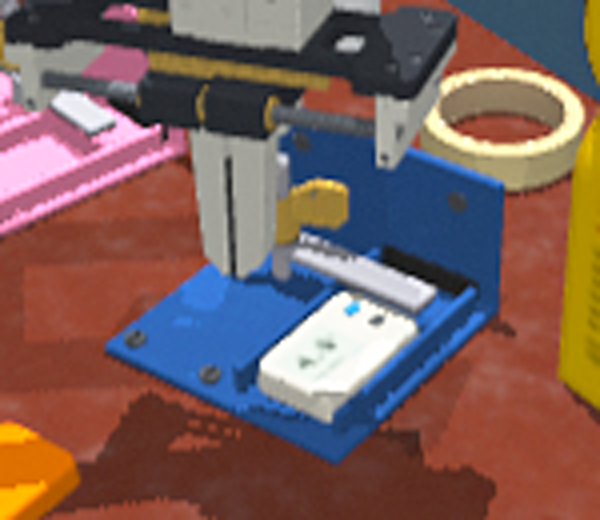

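The crop shows the closed fingers hanging at crop (235,260) above the front of the bracket. The logger is untouched at (335,355). Joint 6 is at its limit, so I'll turn back to line up with the channel.

```bash
python3 -m inch '[[1,-0.004,-0.012,0,-0.15],[1,-0.004,-0.013,0,-0.286],[1,-0.004,-0.013,0,-0.286],[1,-0.004,-0.013,0,-0.286]]';python3 st.py
```

```text
t: 3.3
tool_pos: [0.5244, -0.2537, 0.0652]
orientation: [-1.006, -1.401, 1.536]
force: [0.0, 0.2, 0.8]
opening: 0.0007
t 3.3 tcp [ 0.5244 -0.2537  0.0652] B [[-99.7 -32.7]] yaw 110.8 yawB 90.3 F [0.  0.2 0.8] q [-0.49  0.19  1.64 -0.08  1.33 -2.4 ] open 0.0006792563041927974
```

```bash
sed -i 's/^print(/print("down",r[:,1].round(3));print(/' st.py; python3 -m inch '[[1,-0.001,0.003,-0.03,0],[1,-0.001,0.003,-0.052,0],[1,-0.001,0.003,-0.052,0]]';python3 st.py
```

```text
t: 3.68
tool_pos: [0.5219, -0.2496, 0.0117]
orientation: [-1.001, -1.402, 1.537]
force: [-0.4, 0.9, 0.0]
opening: 0.001
down [-0.052 -0.056 -0.997]
t 3.67 tcp [ 0.5219 -0.2496  0.0117] B [[-100.6  -28. ]] yaw 111.0 yawB 90.4 F [-0.4  0.9  0. ] q [-0.48  0.24  1.68 -0.08  1.24 -2.39] open 0.0009692313011502487
```

```bash
python3 -m inch '[[1,0.010,0.002,0,0],[1,0.018,0.005,0,0],[1,0.024,0.007,0,0],[1,0.030,0.0095,0,0],[1,0.036,0.012,0,0],[1,0.042,0.014,0,0],[1,0.048,0.016,0,0],[1,0.048,0.016,0,0]]';python3 st.py
```

```text
t: 4.68
tool_pos: [0.5702, -0.2334, 0.0116]
orientation: [-1.001, -1.402, 1.537]
force: [0.4, -0.5, -0.3]
opening: 0.0005
down [-0.052 -0.056 -0.997]
t 4.67 tcp [ 0.5702 -0.2334  0.0116] B [[-49.6 -29.8]] yaw 111.0 yawB 90.4 F [ 0.4 -0.5 -0.3] q [-0.42  0.34  1.56 -0.08  1.26 -2.33] open 0.000491061928841196
```

Now I'll push the last ~10 mm in small steps and watch the force.

```bash
python3 -m inch '[[1,0.003,0.001,0,0],[1,0.005,0.002,0,0],[1,0.007,0.0025,0,0],[1,0.007,0.0025,0,0]]'; python3 -m inch '[[1,0.001,0.0004,0,0],[1,0.002,0.0008,0,0],[1,0.002,0.0008,0,0]]';python3 st.py
```

```text
t: 5.18
tool_pos: [0.5774, -0.2309, 0.0116]
orientation: [-1.001, -1.402, 1.537]
force: [-0.5, 0.1, -0.2]
opening: 0.0005
t: 5.55
tool_pos: [0.5794, -0.2301, 0.0117]
orientation: [-1.001, -1.402, 1.537]
force: [-0.2, -0.0, -0.2]
opening: 0.0005
down [-0.052 -0.056 -0.997]
t 5.55 tcp [ 0.5794 -0.2301  0.0117] B [[-39.9 -29.9]] yaw 111.0 yawB 90.4 F [-0.2 -0.  -0.2] q [-0.41  0.36  1.54 -0.08  1.27 -2.32] open 0.0005156055957520903
```

```bash
for i in 1; do python3 -m inch '[[1,0.001,0.0004,0,0],[1,0.002,0.0007,0,0],[1,0.002,0.0007,0,0]]' ; python3 -m inch '[[1,0.001,0.0004,0,0],[1,0.002,0.0007,0,0],[1,0.002,0.0007,0,0]]'; done
python3 - <<'E'
from plant import robot
import cv2
c=robot.read_camera("scene")["color"][...,::-1]
cv2.imwrite("pics/crop2.png",cv2.resize(c[200:330,250:400],None,fx=5,fy=4.6,interpolation=cv2.INTER_CUBIC))
E
```

```text
t: 5.92
tool_pos: [0.5816, -0.2294, 0.0117]
orientation: [-1.001, -1.402, 1.537]
force: [0.7, 0.1, 0.0]
opening: 0.0004
t: 6.3
tool_pos: [0.5836, -0.2286, 0.0117]
orientation: [-1.001, -1.402, 1.537]
force: [-0.7, -0.4, -0.4]
opening: 0.0007
```

View pics/crop2.png

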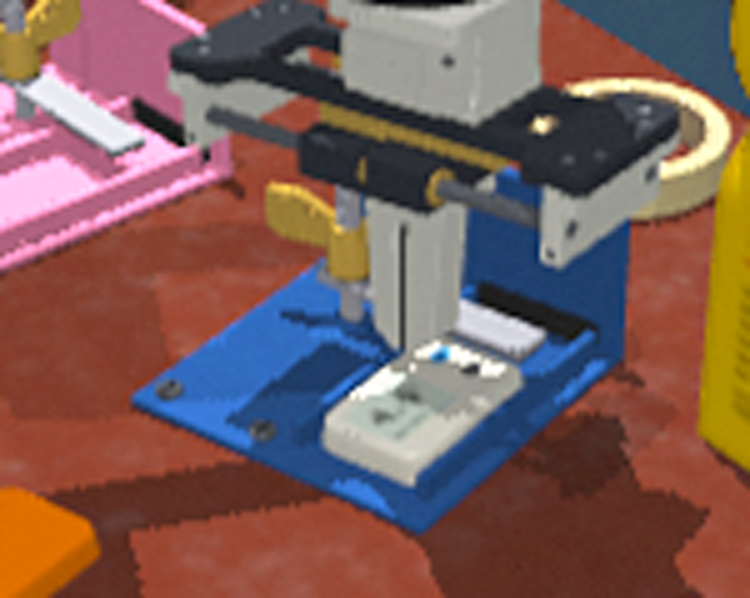

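Run:
```python
from geo import *
C=cam();b=np.load("b.npy")
s=robot.read_state();p=proj(s["tool_pos"],C);print("tcp px",p,"crop",(p-[250,200])*[5,4.6])
P=B2W(np.array([[8,-30,14.5],[-90,-70,6],[-90,80,6],[12,40,82]])/1e3,b);print((proj(P,C)-[250,200])*[5,4.6])
print(b, C[1],C[2], robot.read_camera("wrist")["hand_eye"])
```

```text
tcp px [[333.82563692 289.55521893]] crop [[419.12818462 411.95400707]]
[[479.81995608 356.96442755]
 [421.27658965 526.1149369 ]
 [127.44436665 394.4473728 ]
 [347.65771332 179.90882612]]
[ 0.60621585 -0.18803538  0.35931264] [[ 0.84414033 -0.53558151 -0.02407387]
 [-0.31569126 -0.46027047 -0.82975305]
 [ 0.4333199   0.70802792 -0.55761127]] [-0.58596791  0.18319348  0.88166069] [[ 9.99999990e-01  9.09670713e-05  1.05290709e-04  1.75886896e-03]
 [-7.42463754e-05 -2.91132160e-01  9.56682842e-01 -2.03915784e-01]
 [ 1.17680148e-04 -9.56682840e-01 -2.91132150e-01  8.12808490e-02]
 [ 0.00000000e+00  0.00000000e+00  0.00000000e+00  1.00000000e+00]]
```

Run:
```python
from geo import *
C=cam()
for p in([.2718,.5342,.1787],[.5245,-.2392,.0597],[.5836,-.2286,.0117]):
    print(proj(p,C), [(dz,proj(np.array(p)+[0,0,dz],C).round(1).tolist()) for dz in(.01,.02,.03,.04)])
from scipy.spatial.transform import Rotation as R
c=robot.read_camera("wrist");import cv2;cv2.imwrite("pics/w2.png",c["color"][...,::-1])
print(c["mtx"])
i=cv2.imread("pics/scene0.png")[40:140,20:120];j=cv2.imread("pics/scene1.png")[215:290,260:360]
cv2.imwrite("pics/cmp.png",np.hstack([cv2.resize(i,(400,400)),cv2.resize(j,(400,400))]))
```

```text
[[ 78.4462628  132.29032662]] [(0.01, [[77.3, 128.7]]), (0.02, [[76.1, 125.1]]), (0.03, [[75.0, 121.4]]), (0.04, [[73.8, 117.7]])]
[[310.93440261 284.02466197]] [(0.01, [[310.8, 279.9]]), (0.02, [[310.6, 275.7]]), (0.03, [[310.4, 271.5]]), (0.04, [[310.2, 267.2]])]
[[333.84578462 289.51178474]] [(0.01, [[333.8, 285.7]]), (0.02, [[333.8, 281.8]]), (0.03, [[333.7, 277.8]]), (0.04, [[333.7, 273.9]])]
[[371.05856196   0.         327.96442472]
 [  0.         371.05856196 240.88029464]
 [  0.           0.           1.        ]]
```

View pics/w2.png

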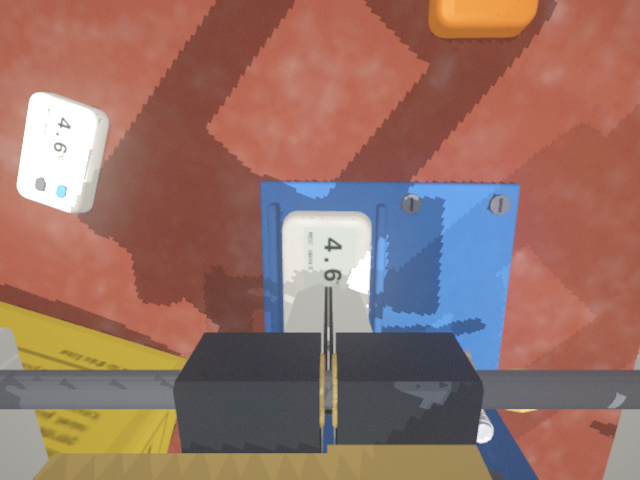

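View pics/cmp.png

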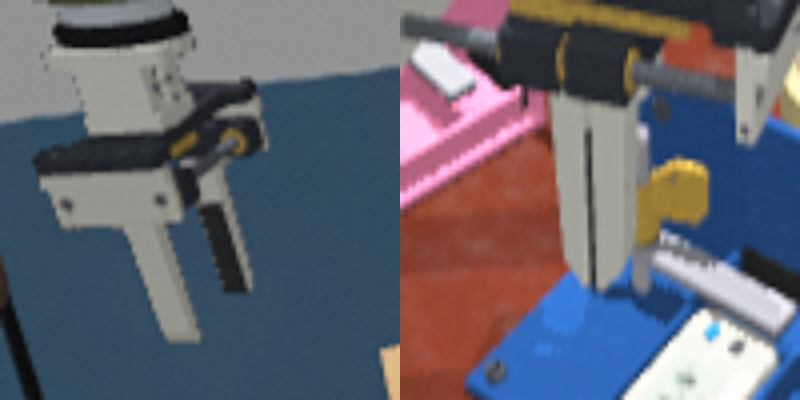

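The wrist picture shows the fingers hovering over a logger that hasn't moved: slit end at (328,287), logger front edge at v≈212. The comparison crop shows the visible fingertips about 14 px above where the reported TCP projects. I'll work out the offset.

Run:
```python
from geo import *
from scipy.spatial.transform import Rotation as R
s=robot.read_state();c=robot.read_camera("wrist");b=np.load("b.npy")
r=R.from_rotvec(s["orientation"]).as_matrix();H=c["hand_eye"];K=c["mtx"]
P=B2W(np.array([[-90,-70,6],[-90,80,6],[-78,-60.5,20],[-78,.5,20]])/1e3,b)
px=np.array([[261,182],[519,185],[272,205],[382,206]])
def pr(d,rv=np.zeros(3)):
    q=(R.from_rotvec(rv).as_matrix()@r).T@(P-s["tool_pos"]-d).T; q=H[:3,:3].T@(q-H[:3,3:]);q=K@q;return (q[:2]/q[2]).T
print("predicted with reported pose",pr(np.zeros(3)).round(1).tolist())
f=least_squares(lambda d:(pr(d)-px).ravel(),np.zeros(3));print("tcp shift needed mm",(f.x*1e3).round(1),f.fun.reshape(-1,2).round(1).tolist())
# visible closed fingertip / start fingertips -> height at reported xy
C=cam();S=robot.read_camera("side");print(s["tool_pos"],r[:,1])
```

```text
predicted with reported pose [[256.4, 177.3], [521.4, 179.8], [268.8, 201.3], [381.3, 202.6]]
tcp shift needed mm [-2.3 -2.1  4.9] [[-0.7, -0.3], [-0.2, -0.7], [0.6, 0.3], [0.2, 0.6]]
[ 0.58350442 -0.22865066  0.01169369] [-0.05217302 -0.05581916 -0.99707683]
```

The reported pose agrees with the wrist camera to about 5 mm. The visible fingertips, though, end about 36 mm behind the reported TCP, along the tool axis, and the lack of contact force fits that. I'll back off and descend with the corrected tip, watching the force.

```bash
sed -i 's/^print("down"/tip=s["tool_pos"]-0.036*r[:,1];print("TIP",tip.round(4),"B",(W2B(tip,b)*1e3).round(1));print("down"/' st.py
python3 -m inch '[[1,-0.02,-0.008,0,0],[1,-0.06,-0.025,0,0],[1,-0.063,-0.025,0,0],[1,-0.063,-0.025,-0.015,0],[1,-0.063,-0.025,-0.030,0],[1,-0.063,-0.025,-0.030,0]]';python3 st.py
```

```text
t: 7.45
tool_pos: [0.5193, -0.2523, -0.021]
orientation: [-0.996, -1.401, 1.537]
force: [0.2, -0.3, -0.9]
opening: 0.0007
TIP [ 0.5213 -0.2504  0.0149] B [[-101.4  -28.5]]
down [-0.056 -0.054 -0.997]
t 7.45 tcp [ 0.5193 -0.2523 -0.021 ] B [[-104.   -29.6]] yaw 111.0 yawB 90.5 F [ 0.2 -0.3 -0.9] q [-0.49  0.29  1.7  -0.08  1.18 -2.39] open 0.0007076883506256254
```

```bash
python3 -m inch '[[1,0.006,0.001,-0.003,0],[1,0.013,0.003,-0.003,0],[1,0.019,0.006,-0.003,0],[1,0.025,0.008,-0.003,0],[1,0.030,0.010,-0.003,0],[1,0.035,0.012,-0.003,0],[1,0.040,0.014,-0.003,0],[1,0.044,0.015,-0.003,0]]'; python3 -m inch '[[1,0.004,0.0015,0,0],[1,0.006,0.0023,0,0],[1,0.006,0.0023,0,0]]';python3 st.py
```

```text
t: 8.45
tool_pos: [0.5636, -0.2372, -0.0239]
orientation: [-0.996, -1.401, 1.537]
force: [-0.7, -0.1, 1.5]
opening: 0.0003
t: 8.82
tool_pos: [0.5697, -0.2348, -0.024]
orientation: [-0.996, -1.402, 1.537]
force: [-0.2, -0.3, -0.0]
opening: 0.0003
TIP [ 0.5717 -0.2328  0.0119] B [[-48.  -29.8]]
down [-0.056 -0.054 -0.997]
t 8.82 tcp [ 0.5697 -0.2348 -0.024 ] B [[-50.6 -30.9]] yaw 111.1 yawB 90.5 F [-0.2 -0.3 -0. ] q [-0.43  0.39  1.57 -0.08  1.21 -2.33] open 0.0003055331685504203
```

```bash
python3 -m inch '[[1,0.002,0.0008,0,0],[1,0.004,0.0015,0,0],[1,0.004,0.0015,0,0]]';python3 -m inch '[[1,0.001,0.0004,0,0],[1,0.002,0.0008,0,0],[1,0.002,0.0008,0,0]]';python3 - <<'E'
from plant import robot
import cv2
c=robot.read_camera("wrist")["color"][...,::-1]
cv2.imwrite("pics/w3.png",c[150:350,220:540])
cv2.imwrite("pics/w3.png",cv2.resize(c[150:350,220:540],None,fx=2.4,fy=2.4))
E
python3 st.py
```

```text
t: 9.2
tool_pos: [0.5739, -0.2332, -0.024]
orientation: [-0.996, -1.402, 1.537]
force: [0.1, -1.1, -0.8]
opening: 0.0006
t: 9.57
tool_pos: [0.576, -0.2324, -0.024]
orientation: [-0.996, -1.402, 1.537]
force: [-0.2, 0.1, 0.1]
opening: 0.0006
TIP [ 0.578  -0.2305  0.0119] B [[-41.4 -29.8]]
down [-0.055 -0.054 -0.997]
t 9.62 tcp [ 0.576  -0.2324 -0.024 ] B [[-43.9 -30.9]] yaw 111.1 yawB 90.5 F [-0.4  0.2  1.2] q [-0.42  0.4   1.56 -0.08  1.21 -2.33] open 0.000295883817193811
```

View pics/w3.png

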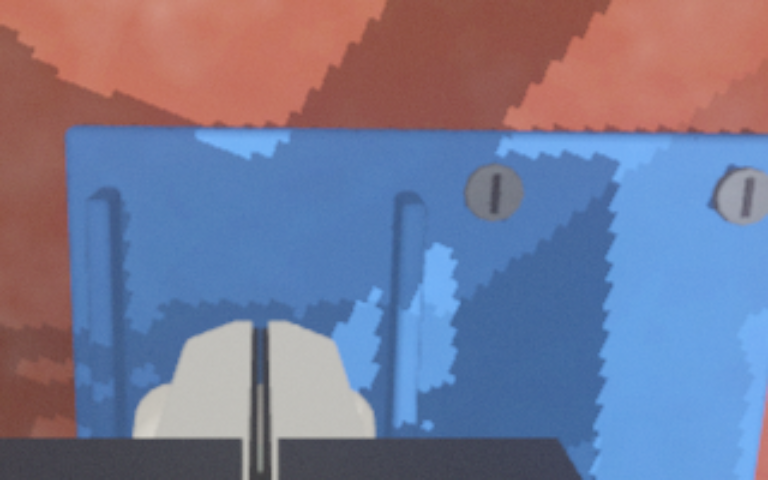

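The logger is now ahead of the fingers, its corners showing at crop (150,400) and (360,405), so it is sliding. I'll continue to the stop.

```bash
for i in 1; do python3 -m inch '[[1,0.001,0.0004,0,0],[1,0.001,0.0004,0,0]]'; python3 -m inch '[[1,0.001,0.0004,0,0],[1,0.001,0.0004,0,0]]'; python3 -m inch '[[1,0.001,0.0004,0,0],[1,0.001,0.0004,0,0]]'; done;python3 st.py
```

```text
t: 9.88
tool_pos: [0.577, -0.2319, -0.024]
orientation: [-0.996, -1.402, 1.537]
force: [0.5, -0.7, -0.5]
opening: 0.0007
t: 10.12
tool_pos: [0.5781, -0.2315, -0.024]
orientation: [-0.996, -1.402, 1.537]
force: [0.4, 0.4, 0.1]
opening: 0.0004
t: 10.38
tool_pos: [0.5789, -0.2312, -0.0241]
orientation: [-0.996, -1.401, 1.537]
force: [-1.2, -0.9, 0.2]
opening: 0.0005
TIP [ 0.5809 -0.2293  0.0118] B [[-38.2 -29.7]]
down [-0.056 -0.054 -0.997]
t 10.38 tcp [ 0.5789 -0.2312 -0.0241] B [[-40.8 -30.8]] yaw 111.1 yawB 90.5 F [-1.2 -0.9  0.2] q [-0.41  0.41  1.55 -0.08  1.21 -2.32] open 0.0005134598900244161
```

```bash
python3 -m inch '[[1,0.001,0.0004,0,0],[1,0.001,0.0004,0,0]]'|grep -A2 tool;  python3 -m inch '[[1,0.001,0.0004,0,0],[1,0.001,0.0004,0,0]]'|grep -A2 tool;python3 -m inch '[[1,0.001,0.0004,0,0],[1,0.001,0.0004,0,0]]'|grep -A2 tool
```

```text
tool_pos: [0.579, -0.2312, -0.0241]
orientation: [-0.995, -1.4, 1.538]
force: [-4.7, -2.1, 2.6]
tool_pos: [0.579, -0.2312, -0.0241]
orientation: [-0.993, -1.398, 1.539]
force: [-6.7, -1.9, 3.0]
tool_pos: [0.5789, -0.2312, -0.0241]
orientation: [-0.992, -1.396, 1.539]
force: [-5.8, -1.5, 3.7]
```

The force rose to about 6 N and motion stalled with the tip at bracket x = -38, so the logger is home against the stop. I'll retreat, rise and move over the space between the right wing and the back plate.

```bash
python3 -m inch '[[1,-0.024,-0.009,0,0],[1,-0.024,-0.009,0.04,0],[1,-0.024,-0.009,0.11,0],[1,-0.024,-0.009,0.11,0.1],[1,0.052,0.0675,0.11,0.288],[1,0.052,0.0675,0.11,0.288],[1,0.052,0.0675,0.11,0.288],[1,0.052,0.0675,0.11,0.288]]'; python3 st.py
python3 - <<'E'
from plant import robot
import cv2,numpy as np
a=robot.read_camera("scene")["color"][...,::-1];w=robot.read_camera("side")["color"][...,::-1]
cv2.imwrite("pics/s4.png",np.hstack([cv2.resize(a[210:320,270:390],(400,367),interpolation=2),cv2.resize(w[210:310,260:369],(400,367),interpolation=2)]))
E
```

```text
t: 12.12
tool_pos: [0.6308, -0.1637, 0.0857]
orientation: [-0.815, -1.593, 1.746]
force: [0.3, 0.1, 0.4]
opening: 0.0006
TIP [ 0.6323 -0.1612  0.1216] B [[33.9 15.9]]
down [-0.044 -0.07  -0.997]
t 12.12 tcp [ 0.6308 -0.1637  0.0857] B [[31.5 14.1]] yaw 127.6 yawB 107.0 F [0.3 0.1 0.4] q [-0.28  0.36  1.4  -0.08  1.41 -2.49] open 0.0005580784960025549
```

View pics/s4.png

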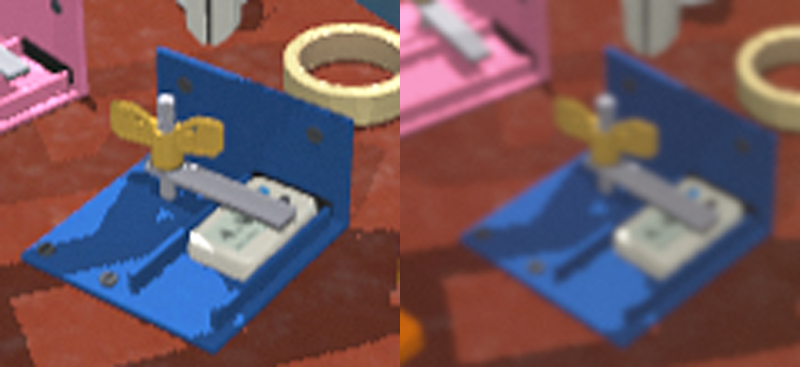

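```bash
cat > arc.py <<'E'
import sys
from geo import *
from scipy.spatial.transform import Rotation as R
# args: wing angles in bracket (deg), d (mm, tangential trailing), r (mm), tipz (mm)
ths=eval(sys.argv[1]);d,rr,z=map(float,sys.argv[2:5]);b=np.load("b.npy")
s=robot.read_state();r=R.from_rotvec(s["orientation"]).as_matrix();yaw=np.degrees(np.arctan2(r[1,0],r[0,0])-b[2])
for th in ths:
    a=np.radians(th);u=np.array([np.cos(a),np.sin(a)]);n=np.array([-u[1],u[0]])
    p=np.array([12,40])+rr*u+d*n
    dy=((th+180)-yaw+90)%180-90
    if len(sys.argv)>5: dy=th+float(sys.argv[5])-yaw
    W=B2W(np.r_[p,z]/1e3,b)[0]+.036*(R.from_euler("z",dy,degrees=True).as_matrix()@r[:,1])
    print(th,p.round(1),(W-s["tool_pos"]).round(4).tolist(),round(np.radians(dy),3))
E
python3 arc.py "[-73]" 14 31 48 180
python3 - <<'E'
from geo import *
C=cam();print((proj([.6323,-.1612,.1216],C)-[270,210])*3.333)
f=lambda a:np.array([270,210])+(np.array(a,float)+.5)/3.333-.5
b=np.load("b.npy")
for u in((116,118),(219,138)):
    for z in(.058,.06):print(W2B(ray(f(u),z,C),b)*1e3)
E
```

```text
-73 [34.5 14.4] [0.0015, -0.0004, -0.0737] 0.002
[[216.2892955   39.41940666]]
[[ 3.75425176 74.93563099]]
[[ 1.49433334 73.02877287]]
[[23.42544339  7.80509891]]
[[21.09668715  6.13315893]]
```

The logger sits under the bar and the nut angle is unchanged at about -73°. The tip estimate projects onto the visible tip. Descending behind the right wing.

```bash
python3 -m inch '[[1,0.0015,0,-0.03,0],[1,0.0015,0,-0.055,0],[1,0.0015,0,-0.074,0],[1,0.0015,0,-0.074,0]]'; python3 st.py; python3 arc.py "[-73,-78,-85,-93,-101,-109,-117,-125]" 8 31 48 180
```

```text
t: 12.78
tool_pos: [0.6302, -0.1647, 0.0101]
orientation: [-0.814, -1.59, 1.744]
force: [-0.5, -0.3, -0.1]
opening: 0.0002
TIP [ 0.6319 -0.1622  0.046 ] B [[33.1 15.1]]
down [-0.047 -0.069 -0.997]
t 12.78 tcp [ 0.6302 -0.1647  0.0101] B [[30.7 13.4]] yaw 127.4 yawB 106.8 F [-0.5 -0.3 -0.1] q [-0.28  0.43  1.45 -0.08  1.29 -2.48] open 0.00021866580141158336
-73 [28.7 12.7] [-0.0033, -0.0038, 0.002] 0.003
-78 [26.3 11.3] [-0.0053, -0.0058, 0.002] -0.084
-85 [22.7  9.8] [-0.0084, -0.0082, 0.002] -0.207
-93 [18.4  8.6] [-0.0123, -0.0106, 0.002] -0.346
-101 [13.9  8. ] [-0.0164, -0.0123, 0.002] -0.486
-109 [9.5 8.1] [-0.0208, -0.0135, 0.002] -0.625
-117 [5.1 8.7] [-0.0253, -0.014, 0.002] -0.765
-125 [ 0.8 10. ] [-0.0298, -0.0139, 0.002] -0.905
```

```bash
python3 -m inch '[[1,-0.0033,-0.0038,0.001,0],[1,-0.0053,-0.0058,0.001,-0.084],[1,-0.0084,-0.0082,0.001,-0.207],[1,-0.0123,-0.0106,0.001,-0.346],[1,-0.0164,-0.0123,0.001,-0.486],[1,-0.0208,-0.0135,0.001,-0.625],[1,-0.0253,-0.014,0.001,-0.765],[1,-0.0298,-0.0139,0.001,-0.905]]'; python3 st.py; python3 arc.py "[-132,-140,-148,-156,-164,-172,-180,-188]" 8 31 47 180
```

```text
t: 13.78
tool_pos: [0.602, -0.1794, 0.0131]
orientation: [-1.275, -0.955, 1.066]
force: [2.7, 1.2, -1.0]
opening: 0.0005
TIP [ 0.6048 -0.1792  0.049 ] B [[1.8 8.8]]
down [-0.079 -0.007 -0.997]
t 13.78 tcp [ 0.602  -0.1794  0.0131] B [[-0.9  9.5]] yaw 75.3 yawB 54.7 F [ 2.7  1.2 -1. ] q [-0.35  0.42  1.47 -0.03  1.33 -1.65] open 0.0004937634517739557
-132 [-2.8 11.6] [-0.0053, 0.0014, -0.002] -0.117
-140 [-6.6 13.9] [-0.0097, 0.0026, -0.002] -0.257
-148 [-10.1  16.8] [-0.0138, 0.0045, -0.002] -0.396
-156 [-13.1  20.1] [-0.0176, 0.0069, -0.002] -0.536
-164 [-15.6  23.8] [-0.0211, 0.0098, -0.002] -0.676
-172 [-17.6  27.8] [-0.0241, 0.0131, -0.002] -0.815
-180 [-19.  32.] [-0.0266, 0.0169, -0.002] -0.955
-188 [-19.8  36.4] [-0.0286, 0.0209, -0.002] -1.094
```

```bash
python3 -m inch '[[1,-0.0053,0.0014,-0.001,-0.117],[1,-0.0097,0.0026,-0.002,-0.257],[1,-0.0138,0.0045,-0.002,-0.396],[1,-0.0176,0.0069,-0.002,-0.536],[1,-0.0211,0.0098,-0.002,-0.676],[1,-0.0241,0.0131,-0.002,-0.815],[1,-0.0266,0.0169,-0.002,-0.955],[1,-0.0286,0.0209,-0.002,-1.094]]'; python3 st.py; python3 arc.py "[-196,-204,-212,-220,-228,-236,-244,-252]" 8 31 47 180;  python3 - <<'E'
from plant import robot
import cv2,numpy as np
a=robot.read_camera("scene")["color"][...,::-1];w=robot.read_camera("wrist")["color"][...,::-1]
cv2.imwrite("pics/s5.png",np.hstack([cv2.resize(a[210:320,270:390],(400,367),interpolation=2),cv2.resize(w,(400,367),interpolation=2)]))
E
```

```text
t: 14.78
tool_pos: [0.5746, -0.16, 0.0131]
orientation: [-1.495, -0.142, 0.191]
force: [1.3, -2.1, -0.6]
opening: 0.0004
TIP [ 0.576  -0.1624  0.049 ] B [[-19.3  34.6]]
down [-0.039  0.065 -0.997]
t 14.78 tcp [ 0.5746 -0.16    0.0131] B [[-19.8  37.3]] yaw 12.3 yawB -8.3 F [ 1.3 -2.1 -0.6] q [-0.39  0.32  1.59  0.05  1.3  -0.62] open 0.00039816557156333726
-196 [-20.   40.9] [-0.0025, 0.0057, -0.002] -0.135
-204 [-19.6  45.3] [-0.0033, 0.0102, -0.002] -0.275
-212 [-18.5  49.6] [-0.0035, 0.0147, -0.002] -0.414
-220 [-16.9  53.8] [-0.003, 0.0192, -0.002] -0.554
-228 [-14.7  57.7] [-0.002, 0.0236, -0.002] -0.694
-236 [-12.   61.2] [-0.0003, 0.0277, -0.002] -0.833
-244 [-8.8 64.4] [0.0019, 0.0317, -0.002] -0.973
-252 [-5.2 67. ] [0.0047, 0.0352, -0.002] -1.112
```

View pics/s5.png

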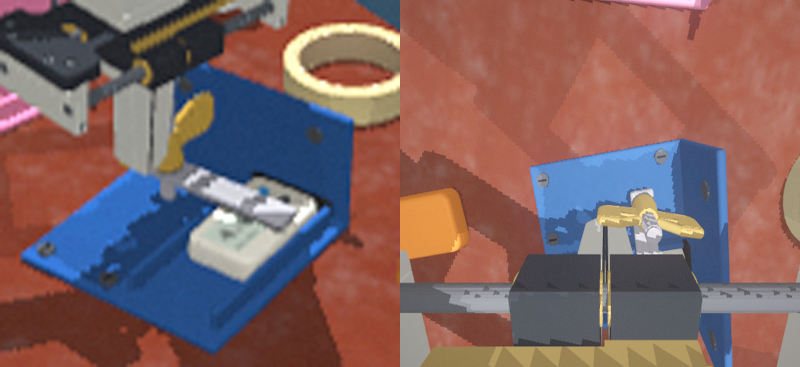

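The nut has turned about 115°: the wing lies across the finger at wrist crop (605,215), and the far wing points at the back plate. Continuing the stroke.

```bash
python3 -m inch '[[1,-0.0025,0.0057,-0.002,-0.135],[1,-0.0033,0.0102,-0.003,-0.275],[1,-0.0035,0.0147,-0.003,-0.414],[1,-0.003,0.0192,-0.003,-0.554],[1,-0.002,0.0236,-0.003,-0.694],[1,-0.0003,0.0277,-0.003,-0.833],[1,0.0019,0.0317,-0.003,-0.973],[1,0.0047,0.0352,-0.003,-1.112]]'; python3 st.py; python3 arc.py "[-260,-268,-276,-284,-292,-300,-308,-314]" 8 31 47 180
```

```text
t: 15.88
tool_pos: [0.579, -0.1251, 0.0109]
orientation: [-1.379, 0.683, -0.699]
force: [-1.4, -0.7, 1.7]
opening: 0.0005
TIP [ 0.5775 -0.1274  0.0468] B [[-5.6 66.9]]
down [ 0.042  0.063 -0.997]
t 15.88 tcp [ 0.579  -0.1251  0.0109] B [[-3.4 68.5]] yaw -51.3 yawB -71.9 F [-1.4 -0.7  1.7] q [-0.35  0.23  1.7   0.08  1.2   0.52] open 0.00045541684161484633
-260 [-1.3 69.1] [0.0036, 0.0034, 0.0002] -0.142
-268 [ 2.9 70.7] [0.0072, 0.0061, 0.0002] -0.282
-276 [ 7.3 71.7] [0.0112, 0.0082, 0.0002] -0.421
-284 [11.7 72. ] [0.0154, 0.0097, 0.0002] -0.561
-292 [16.2 71.7] [0.0198, 0.0107, 0.0002] -0.701
-300 [20.6 70.8] [0.0243, 0.011, 0.0002] -0.84
-308 [24.8 69.4] [0.0288, 0.0107, 0.0002] -0.98
-314 [27.8 67.9] [0.0321, 0.0101, 0.0002] -1.085
```

```bash
python3 -m inch '[[1,0.0036,0.0034,0,-0.142],[1,0.0072,0.0061,0,-0.282]]'; python3 st.py|tail -1; python3 arc.py "[-272,-276,-280,-284]" 8 31 47 180
```

```text
t: 16.12
tool_pos: [0.5855, -0.1191, 0.0112]
orientation: [-1.296, 0.89, -0.921]
force: [-3.4, 0.2, -1.2]
opening: 0.0007
t 16.12 tcp [ 0.5855 -0.1191  0.0112] B [[ 4.8 71.8]] yaw -67.5 yawB -88.1 F [-3.4  0.2 -1.2] q [-0.33  0.22  1.71  0.07  1.18  0.82] open 0.0006530497297119718
-272 [ 5.1 71.3] [0.0026, 0.0012, -0.0001] -0.069
-276 [ 7.3 71.7] [0.0046, 0.0022, -0.0001] -0.139
-280 [ 9.5 71.9] [0.0067, 0.003, -0.0001] -0.208
-284 [11.7 72. ] [0.0088, 0.0037, -0.0001] -0.278
```

```bash
python3 -m inch '[[1,0.0026,0.0012,0,-0.069],[1,0.0046,0.0022,0,-0.139]]'|grep force;python3 arc.py "[-280,-284]" 8 31 47 180; python3 st.py|tail -1
```

```text
force: [-2.6, 0.6, -0.4]
-280 [ 9.5 71.9] [0.0028, 0.0007, -0.0003] -0.071
-284 [11.7 72. ] [0.005, 0.0014, -0.0003] -0.141
t 16.38 tcp [ 0.5893 -0.1168  0.0114] B [[ 9.2 72.6]] yaw -75.3 yawB -95.9 F [-2.6  0.6 -0.4] q [-0.32  0.22  1.71  0.06  1.17  0.97] open 0.00018651111074384507
```

```bash
python3 -m inch '[[1,0.002,0.0008,0,-0.07],[1,0.0043,0.0015,0,-0.14]]'|grep force;python3 arc.py "[-288,-292]" 8 31 47 180; python3 st.py|tail -1
```

```text
force: [-3.1, 1.2, -1.4]
-288 [14. 72.] [0.0035, 0.0004, -0.0005] -0.073
-292 [16.2 71.7] [0.0057, 0.0008, -0.0005] -0.142
t 16.62 tcp [ 0.5929 -0.1152  0.0116] B [[13.1 72.9]] yaw -83.3 yawB -103.8 F [-3.1  1.2 -1.4] q [-0.31  0.22  1.71  0.05  1.16  1.12] open 0.0003978981782503786
```

```bash
python3 -m inch '[[1,0.003,0.0004,0,-0.07],[1,0.0055,0.0008,0,-0.14]]'|grep force;python3 arc.py "[-296,-300]" 8 31 47 180; python3 st.py|tail -1
```

```text
force: [-23.3, 0.8, 13.4]
-296 [18.4 71.4] [0.006, 0.0, -0.0] -0.074
-300 [20.6 70.8] [0.0082, 0.0001, -0.0] -0.144
t 16.88 tcp [ 0.5946 -0.1141  0.0111] B [[15.1 73.3]] yaw -91.2 yawB -111.8 F [-23.3   0.8  13.4] q [-0.3   0.23  1.7   0.04  1.16  1.27] open 0.0003313633260341761
```

```bash
python3 -m inch '[[1,0.0028,0,0,-0.07],[1,0.005,0,0,-0.14]]'|grep force;python3 arc.py "[-304,-308]" 8 31 47 180; python3 st.py|tail -1
```

```text
force: [-32.4, 5.8, 23.3]
-304 [22.7 70.2] [0.0104, -0.0008, 0.0002] -0.076
-308 [24.8 69.4] [0.0127, -0.0009, 0.0002] -0.146
t 17.12 tcp [ 0.5943 -0.1131  0.0109] B [[15.2 74.3]] yaw -99.1 yawB -119.7 F [-32.4   5.8  23.3] q [-0.29  0.23  1.69  0.03  1.17  1.42] open 0.0006816186700444912
```

Force jumped to about 30 N and motion stalled near θ ≈ -290° (about 3.8 rad of turn). That is probably the hard stop. I'll back off, rise and check by picture.

```bash
python3 -m inch '[[1,-0.008,0,0,0],[1,-0.018,0,0,0],[1,-0.02,0,0.04,0],[1,-0.03,0.01,0.1,0],[1,-0.05,0.06,0.12,0],[1,-0.07,0.12,0.12,0.2],[1,-0.07,0.15,0.12,0.3],[1,-0.07,0.15,0.12,0.3]]'; python3 st.py|tail -1;  python3 - <<'E'
from plant import robot
import cv2,numpy as np
a=robot.read_camera("scene")["color"][...,::-1];cv2.imwrite("pics/scene6.png",a)
cv2.imwrite("pics/s6.png",cv2.resize(a[220:320,265:390],None,fx=6,fy=6,interpolation=cv2.INTER_CUBIC))
E
```

```text
t: 18.12
tool_pos: [0.5243, 0.0385, 0.1315]
orientation: [-1.219, 1.08, -1.103]
force: [0.8, -0.3, 0.1]
opening: 0.0009
t 18.12 tcp [0.5243 0.0385 0.1315] B [[  2.9 240.9]] yaw -81.6 yawB -102.2 F [ 0.8 -0.3  0.1] q [-0.05 -0.1   1.81  0.03  1.39  1.37] open 0.0008827347027396783
```

View pics/s6.png

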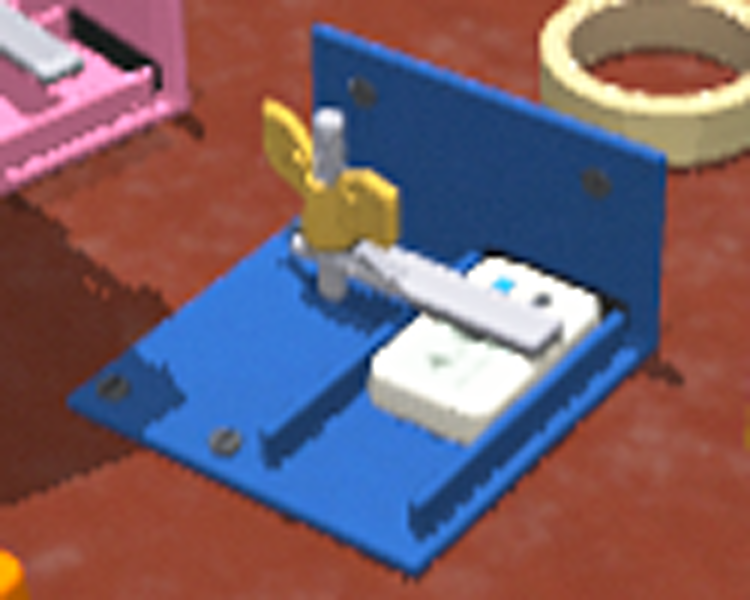

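```bash
python3 - <<'E'
from geo import *
C=cam();b=np.load("b.npy")
f=lambda a:np.array([265,220])+(np.array(a,float)+.5)/6-.5
P=[W2B(ray(f(u),.056,C),b)[0]*1e3 for u in((272,135),(390,217))]
d=P[0]-P[1];print(P,np.hypot(*d),np.degrees(np.arctan2(d[1],d[0])))
for th in(70,60,50,40,30):
    a=np.radians(th);u=np.array([np.cos(a),np.sin(a)])*38
    print(th,[((proj(B2W(np.array([12+k*u[0],40+k*u[1],56])/1e3,b),C)[0]-[265,220]+.5)*6-.5).round(0) for k in(1,-1)])
for u in((302,428),(375,385),(470,440),(600,300)):print("log",W2B(ray(f(u),.023,C),b)*1e3)
E
python3 arc.py "[-110]" 16 31 120 180
```

```text
[array([21.79165497, 74.27265538]), array([5.02091979, 9.40465326])] 67.00086012864148 75.50436377325072
70 [array([274., 130.]), array([392., 230.])]
60 [array([291., 125.]), array([375., 236.])]
50 [array([308., 121.]), array([356., 240.])]
40 [array([326., 119.]), array([337., 242.])]
30 [array([344., 119.]), array([318., 242.])]
log [[-71.81965076  -9.95647324]]
log [[-39.61194625 -16.29242136]]
log [[-44.72836775 -58.75806515]]
log [[ 44.01386726 -52.58119568]]
-110 [16.4  5.4] [0.0935, -0.2146, -0.0471] 3.01
```

The wings now point at about 72° (about 3.75 rad of turn) and the logger's back end is near x = 47 mm. To confirm the stop independently, I'll press gently on the other wing's push face.

```bash
python3 arc.py "[-110]" 17 31 125 0; python3 -m inch '[[1,0.02,-0.05,0.03,-0.05],[1,0.096,-0.215,0.03,-0.14],[1,0.096,-0.215,0.03,-0.14],[1,0.096,-0.215,0.03,-0.14],[1,0.096,-0.215,0.03,-0.14],[1,0.096,-0.215,0.03,-0.14],[1,0.096,-0.215,0.03,-0.14]]'|grep -A3 tool; python3 st.py; python3 arc.py "[-110]" 17 31 46 0
```

```text
-110 [17.4  5.1] [0.098, -0.2128, -0.0421] -0.132
tool_pos: [0.6202, -0.1779, 0.1614]
orientation: [-1.155, 1.183, -1.213]
force: [0.2, 0.4, 0.9]
opening: 0.0005
TIP [ 0.6184 -0.1788  0.1974] B [[14.6  4.4]]
down [ 0.05   0.024 -0.998]
t 19.1 tcp [ 0.6202 -0.1779  0.1614] B [[16.6  4.6]] yaw -89.9 yawB -110.5 F [0.2 0.4 0.9] q [-0.39  0.21  1.43  0.04  1.46  1.18] open 0.00047646888209633697
-110 [17.4  5.1] [0.0023, 0.0016, -0.1514] 0.008
```

```bash
python3 -m inch '[[1,0.003,0.0015,-0.05,0],[1,0.003,0.0015,-0.10,0],[1,0.003,0.0015,-0.135,0],[1,0.003,0.0015,-0.151,0],[1,0.003,0.0015,-0.151,0]]'|grep -A3 tool; python3 st.py; python3 arc.py "[-106,-108,-110,-112,-114,-118]" 8 31 46 0
```

```text
tool_pos: [0.623, -0.1752, 0.0101]
orientation: [-1.156, 1.183, -1.212]
force: [-0.5, -0.7, 0.3]
opening: 0.0005
TIP [ 0.6212 -0.1761  0.046 ] B [[18.2  5.9]]
down [ 0.049  0.025 -0.998]
t 19.73 tcp [ 0.623  -0.1752  0.0101] B [[20.2  6.1]] yaw -89.8 yawB -110.4 F [-0.5 -0.7  0.3] q [-0.38  0.35  1.56  0.04  1.2   1.17] open 0.0004866389636760729
-106 [11.1  8. ] [-0.0074, -0.0004, -0.0] 0.077
-108 [10.  8.] [-0.0085, -0.0008, -0.0] 0.042
-110 [8.9 8.1] [-0.0095, -0.0012, -0.0] 0.007
-112 [7.8 8.3] [-0.0106, -0.0015, -0.0] -0.028
-114 [6.7 8.4] [-0.0116, -0.0018, -0.0] -0.063
-118 [4.5 8.9] [-0.0138, -0.0023, -0.0] -0.133
```

```bash
python3 -m inch '[[1,-0.005,-0.0005,0,0],[1,-0.0075,-0.001,0,0],[1,-0.0085,-0.001,0,0]]'|grep -A3 tool; python3 -m inch '[[1,-0.0015,0,0,0],[1,-0.0015,0,0,0]]'|grep -A3 tool;python3 -m inch '[[1,-0.0015,0,0,0],[1,-0.0015,0,0,0]]'|grep -A3 tool;python3 st.py
```

```text
tool_pos: [0.6218, -0.1754, 0.013]
orientation: [-1.146, 1.171, -1.219]
force: [33.2, 2.7, -21.5]
opening: 0.0007
tool_pos: [0.6231, -0.175, 0.0156]
orientation: [-1.143, 1.165, -1.221]
force: [8.4, 1.5, -3.2]
opening: 0.0006
tool_pos: [0.6234, -0.1749, 0.0178]
orientation: [-1.141, 1.162, -1.223]
force: [5.5, 1.2, -0.6]
opening: 0.0005
TIP [ 0.6207 -0.1757  0.0537] B [[17.9  6.5]]
down [ 0.073  0.022 -0.997]
t 20.6 tcp [ 0.6234 -0.1749  0.0178] B [[20.7  6.3]] yaw -89.7 yawB -110.2 F [ 5.5  1.2 -0.6] q [-0.38  0.31  1.58  0.05  1.18  1.16] open 0.0005229074463001505
```

Contact came about 7 mm earlier than I expected. Before pushing more I'll measure the wing angle from the saved images with a silhouette fit, before and after the stroke and now.

```bash
cat > sil.py <<'E'
from geo import *
import cv2
C=cam();b=np.load("b.npy")
cv2.imwrite("pics/now.png",robot.read_camera("scene")["color"][...,::-1])
def mask(f):
    i=cv2.imread(f);h=cv2.cvtColor(i,cv2.COLOR_BGR2HSV);m=cv2.inRange(h,(17,110,60),(33,255,255))
    z=np.zeros_like(m);z[232:268,298:342]=m[232:268,298:342];return z
def model(th,zc):
    S=8;m=np.zeros((36*S,44*S),np.uint8);u=np.array([np.cos(th),np.sin(th)]);n=np.array([-u[1],u[0]])
    def poly(P):
        p=proj(B2W(np.array(P)/1e3,b),C);p=((p-[298,232]+.5)*S).astype(np.float32);cv2.fillConvexPoly(m,cv2.convexHull(p).astype(np.int32),255)
    for k in(1,-1):
        for r0,r1,z0,z1 in((20,38,-13,14),(6,22,-13,6)):
            poly([[*(np.array([12,40])+k*r*u+e*n),zc+z] for r in(r0,r1) for e in(-3,3) for z in(z0,z1)])
    a=np.arange(0,6.3,.4);poly([[12+10*np.cos(x),40+10*np.sin(x),zc+z] for x in a for z in(-25,0)])
    o=np.zeros((480,640),np.uint8);o[232:268,298:342]=cv2.resize(m,(44,36),interpolation=cv2.INTER_AREA)>127;return o>0
for f,zc in(("scene0",58),("scene6",56),("now",56)):
    M=mask(f"pics/{f}.png")>0
    sc=[((M&(q:=model(np.radians(t),zc))).sum()/(M|q).sum(),t) for t in range(0,180,3)]
    print(f,M.sum(),[(round(a,2),t) for a,t in sorted(sc)[::-1][:6]])
E
python3 sil.py
```

```text
scene0 369 [(np.float64(0.83), 102), (np.float64(0.83), 105), (np.float64(0.82), 99), (np.float64(0.81), 108), (np.float64(0.78), 111), (np.float64(0.78), 96)]
scene6 255 [(np.float64(0.8), 72), (np.float64(0.75), 75), (np.float64(0.74), 69), (np.float64(0.71), 78), (np.float64(0.69), 66), (np.float64(0.68), 81)]
now 253 [(np.float64(0.79), 72), (np.float64(0.75), 69), (np.float64(0.74), 75), (np.float64(0.71), 78), (np.float64(0.7), 66), (np.float64(0.67), 81)]
```

The silhouette fit gives 104° at the start, then 72° after the stroke and 72° now. That is 3.70 rad of turn and a start at about 1.30, inside the given range. The nut did not move under 33 N on the second wing, so it is at its stop. I'll back off, rise, move away and look one last time.

```bash
python3 -m inch '[[1,0.004,0.001,0,0],[1,0.005,0.002,0.03,0],[1,0.005,0.002,0.08,0],[1,0.0,0.002,0.14,0],[1,-0.06,0.05,0.16,0],[1,-0.11,0.15,0.16,0],[1,-0.11,0.2,0.16,0],[1,-0.11,0.2,0.16,0]]'; python3 sil.py|tail -1; cd pics; python3 -c "
import cv2
cv2.imwrite('final.png',cv2.resize(cv2.imread('now.png')[150:420,230:510],(800,600),interpolation=2))"
```

```text
t: 21.7
tool_pos: [0.5121, 0.0268, 0.1786]
orientation: [-1.141, 1.161, -1.223]
force: [1.4, 0.7, -0.9]
opening: 0.0005
now 256 [(np.float64(0.8), 72), (np.float64(0.75), 75), (np.float64(0.74), 69), (np.float64(0.72), 78), (np.float64(0.69), 66), (np.float64(0.68), 81)]
```

View pics/final.png

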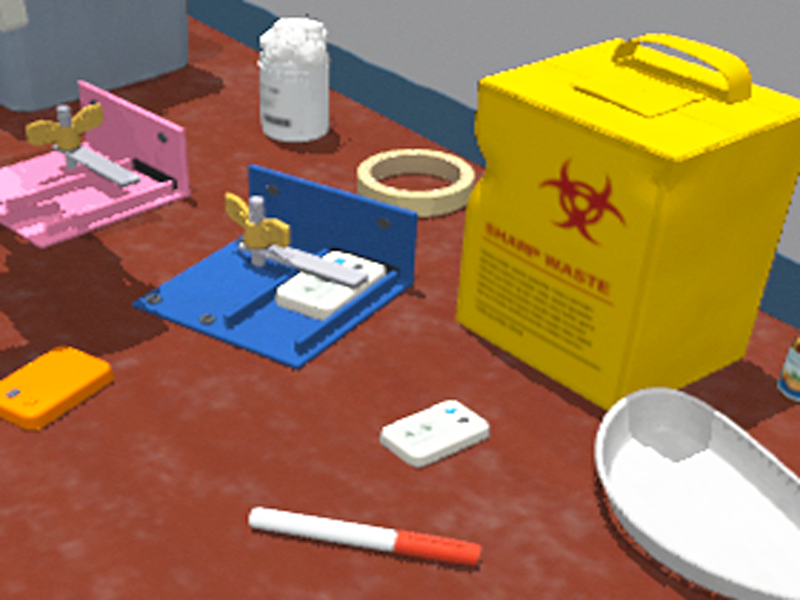

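The final picture shows the logger at the back of the channel under the bar (335,280), with the wings at their stopped angle (258,222). The tub, tape and marker haven't moved. Handing in.

```bash
python3 -c "
from plant import robot
print(robot.close_job(), robot.read_state()['t'])"
```

```text
the job is handed in; nothing more can be done
the job is handed in; nothing more can be done
```

I pushed the logger home against the stop, turned the wing nut clockwise until it would not move, and handed the job in at about 22 s. No verdict is reported.

- **Logger:** it stalled at about 6 N on the stop pad. In the last pictures its back end is at bracket x of about 44–48 mm (stop face at 49 mm), under the clamp bar.
- **Wing nut:** one stroke with the closed fingers, following the right wing round the front, turned it about 3.7 rad (104° to 72° by silhouette fit, good to a few degrees). It then stalled at about 30 N. A second push of 33 N on the other wing did not move it. I never read the joint value; stalling at 5.0 implies a start near 1.3, inside the given range.
- **Bystanders:** the tub, tape roll and marker look unmoved in the final picture, and the arm ended well clear of everything.

**What disagreed:**
- The visible fingertips ended about 36 mm short of the reported TCP. My first push therefore passed over the logger without touching it, and I corrected for this afterwards.
- The wrist camera put the TCP about 5 mm from its reported position.
- In the check on the second wing, contact came about 7 mm earlier than planned. The rows I had already sent then pressed at 33 N and the tool slid up a few millimetres, but the nut angle stayed the same.

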